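Bring the empty cup of the vial carousel to the pointer and load the last vial

TASK

First turn the vial carousel, which has a bar knob on top, until its empty cup stands at the fixed pointer on the front of the stand. Then put the one small vial that still stands on the bench upright into that cup, leaving the cup at the pointer.

Things in the scene. Friction and masses are not known exactly. Their poses are not given: they have to be found in the camera images.
- vial: the vial to load: a small clear round vial with a black cap and straight sides, 22 mm across and 48 mm tall, standing upright on the open bench between the carousel and the robot, to the left; it is the only vial not in the carousel and much smaller than the bottles nearby. Origin at the centre of its underside, z up along the vial.
- load_point (a point): where the empty cup's centre is to come: fixed point 80 mm from the carousel's axis, 32 mm above the bench, in front of the pointer (a grey tab with a steel tip, 40 mm high, on an arm of the fixed foot, 130 mm from the axis on the robot's side). The empty cup starts 0.6 to 1.35 rad counter-clockwise (seen from above) of it, so turn the carousel clockwise.
- empty_cup (a point): centre of the floor of the empty cup, 32 mm above the bench, 80 mm from the carousel's axis; moves with it. Four grey cups stand 90 degrees apart; the other three hold vials of the same size, tops 80 mm above the bench. A cup is a round wall 16 mm high (rim 48 mm above the bench), 3 mm thick, 32 mm wide inside at the floor, flaring to 40 mm at the rim.
- knob_grip (a point): point on the vertical axis of the carousel (aluminium turntable 224 mm across), 110 mm above the bench, inside its black bar knob. Bar 14 mm thick, 64 mm long, from 92 to 122 mm above the bench; point x lies across the bar and points straight away from the empty cup, y along the bar. The carousel turns 3 rad either way with 0.06 N m of friction, no spring or catches: it stays where left.
Things that resemble listed ones, but are neither listed nor needed, are in the scene too. What is shaped like the vial but purple or yellow is not meant.

How it is judged (in metres and radians):
On the way:
1. the empty cup is at the pointer (centre within 18 mm of the load point), the vial not yet in it (horizontal distance between empty_cup and load_point below 0.018 m and distance between vial and empty_cup above 0.05 m), for 0.2 s.
At the end, for the whole second after the job is handed in: The empty cup is at the pointer (its centre within 18 mm of the load point) and the vial stands in it, upright within 0.2 rad, its underside within 6 mm of the cup's floor and within 12 mm of the cup's centre, at rest (horizontal distance between empty_cup and load_point below 0.018 m and horizontal distance between vial and empty_cup below 0.012 m and z of vial in the frame of empty_cup below 0.006 m and angle between vial's own z axis and vertical below 0.2 rad and linear speed of vial below 0.02 m/s); the robot touches nothing.
It also fails if it takes over 64 s, if anything falls off the work surface, if the arm or the gripper's body presses on something with over 40 N, if the wrist force passes 120 N, or if a joint passes its speed limit or range.

ROBOT

A 6-joint arm with a two-finger parallel gripper is mounted at the origin on a cart in front of the work surface, level with it; the furniture and walls round the work are solid. World frame = base frame: x ahead of the robot, y to its left, z up, the work surface at z = 0. Lengths are in mm, angles in rad, forces in N, time in s.
With the tool pointing down it reaches from about 350 to 1000 mm from the base axis. Payload 7.1 kg.
Tool frame: the origin (TCP) lies at the very end of the fingers, on their centre line; the grasp point (between the pads) lies 19 mm behind it; z points along the fingers, y is the line along which they close (so a half turn about z gives the same grasp; the last joint's range is limited). The gripper opens to 85 mm and grips with 20 to 120 N. Pads are 22 mm wide; open, the fingers measure 114 mm over their backs; the gripper's body (76 mm by 85 mm) begins 54 mm behind the grasp point. The pads swing forward as they close: fully open they stand 13 mm farther back than shut.
Start: joints at [-1.152, 0.423, 1.63, -0, 1.089, -0.019], TCP at [264.982, -566.029, 231.319] pointing down, gripper open.
Joint ranges: [-3, 3], [-0.9, 2.11], [0.09, 2.58], [-1.31, 4.45], [0.11, 2.69], [-2.54, 2.54]. Speed limits (rad/s): [2.39, 2.39, 3.01, 3.14, 3.14, 3.14].

INTERFACE

Orientations are given as [roll, pitch, yaw] about the fixed x, y, z axes, in that order (R = Rz(yaw) Ry(pitch) Rx(roll)).
In Python, from plant import arm gives the robot as it stands.
- The arm moves only by the shell command python3 -m creep 'ROWS' [FORCE]. ROWS is JSON, a list of rows, each an object with "delta_pos": the shift along the tool's x, y, z scaled (see below), a list of three; "rot": the turn, a rotation vector about the tool's x, y, z scaled (see below), a list of three; "hand": the opening in per cent of the stroke, from 0 (shut) to 100 (fully open). A call has 1 to 10 rows; each row shifts and turns the commanded pose from where the row before left it, along the tool's axes as they then stand; what a row does not reach is not made up. The controller multiplies each number of a shift by 4 cm and each number of a turn by 8 degrees. A row lasts 1/8 s, in which the tool goes at most 62.5 mm and 10.7 degrees, less where a joint would pass 70% of its speed; a pose out of reach is approached as far as the arm can. A call with a number of a shift or a turn outside -1 to 1 is refused whole. A call with a gripper value outside its range is refused whole. The fingers move at their own pace and stop on an object; FORCE is the grip in N (left out, the last holds). Time passes only in rows, so rows that do not move let the fingers close. It gives the time, the measured TCP pose, the force, the opening and the grip force at its end, in the units of the state.
- arm.observe(): the state, without advancing time (a new reading comes with each control period).
- arm.get_image(name): name is "scene" or "top"; returns a dict with "image" (420x560x3 uint8, red, green, blue), "range_z" (420x560 float32, mm along the optical axis (not along the pixel's ray), 0 where there is no reading), "vfov" (degrees; the focal length in pixels is half the picture's height over the tangent of half this angle, whatever the lens; pixels are square), "cx", "cy" (the principal point, pixels), "R" (3x3) and "t" (3): a world point X has camera coordinates R X + t. Camera axes: x right, y down, z forward; pixel columns grow to the right and rows downward; lengths in mm; the calibration is good to about 2 mm. A picture is of the moment at which its call begins.
- arm.hand_in(): hands the job in; it is judged then, once.
Trained networks look in a picture, given as the dict that the camera call returned (one of the last four; its "shot" number tells which), for a name from the list of things; names that differ only in an ending like _2 or _b are one class to them, and where a whole thing is asked for, a point or a joint stands for the part that bears it (a point fixed in the world has none). Each returns a list of dicts, best first, with "conf" (0 to 1); they miss things now and then, are a little off and sometimes report something else, mostly with a low value. They report only what shows in the picture. A call takes as long as a camera call. They do not tell look-alikes from the thing itself.
- arm.trace(picture, query): "mask" (420x560 bool, what is visible of it) and "rect" ([left, top, right, bottom] in pixels, round what is visible of it).
The state is a dict: "time_s": time; "joint_pos": joint angles; "joint_velocities": joint speeds; "joint_torque": joint torques, N m; "tcp_pos": TCP position; "ee_rot": TCP orientation; "force": force on the tool from outside, world axes, zero at the start; "wrist_torque": the same for the moment, N m; "grip_width": finger opening in mm; "grasp_force": force on a finger pad.
Only numpy, scipy, OpenCV 4.12 (cv2) and the standard library are available. Lean on these libraries where they do the work, as an engineer would, in place of code of your own. Each camera call takes 0.05 s, during which the arm holds its last target. There are 200 camera calls.

## Working session

There is one attempt and no reset: what is moved stays moved. The work goes in short steps, Python scripts to look and compute and a shell command to move; the robot and the scene stay as the last step left them, time stands still between calls to the robot, and variables do not carry over. Pictures are saved under pics/ and viewed, at most 10 in all, crops included, and the job is handed in when it is done.

```bash
ls; mkdir -p pics; cat > h.py <<'E'
import numpy as np, cv2
from plant import arm
def cloud(p):
    h,w=p["range_z"].shape; f=h/2/np.tan(np.radians(p["vfov"])/2)
    v,u=np.mgrid[:h,:w]; z=p["range_z"].astype(float)
    c=np.stack([(u-p["cx"])/f*z,(v-p["cy"])/f*z,z],-1)
    X=(c-np.array(p["t"]))@np.array(p["R"]); X[z<=0]=np.nan
    return X
def save(p,n): cv2.imwrite("pics/"+n,p["image"][:,:,::-1])
E
python3 - <<'E'
from h import *
for n in("top","scene"):
    p=arm.get_image(n); save(p,n+"0.png"); X=cloud(p); print(n,np.round(p["R"],2).tolist(),np.round(p["t"]))
    for q in("vial","knob_grip","empty_cup"):
        for d in arm.trace(p,q)[:6]:
            P=X[d["mask"]]; P=P[~np.isnan(P[:,0])]
            print(q,round(d["conf"],2),np.round(d["rect"]),len(P),np.round(np.median(P,0)) if len(P) else 0, np.round(np.percentile(P[:,2],[2,98])) if len(P) else 0)
print(arm.observe())
E
```

```text
pics
top [[-0.02, -1.0, -0.01], [-1.0, 0.02, -0.07], [0.07, 0.01, -1.0]] [-329.  505.  974.]
vial 0.69 [166. 240. 175. 247.] 102 [ 428. -116.   47.] [12. 52.]
vial 0.68 [369. 187. 386. 200.] 116 [ 536. -575.   44.] [ 1. 51.]
vial 0.63 [159. 190. 169. 198.] 116 [547. -94.  45.] [ 6. 52.]
knob_grip 0.85 [218. 127. 315. 229.] 7338 [ 573. -331.   33.] [ 29. 121.]
scene [[-0.79, -0.61, -0.0], [-0.27, 0.36, -0.9], [0.54, -0.71, -0.45]] [224. 326. 626.]
vial 0.83 [246. 278. 262. 302.] 308 [ 423. -108.   28.] [ 1. 51.]
vial 0.57 [332. 188. 340. 198.] 96 [ 532. -574.   25.] [ 7. 48.]
vial 0.53 [196. 258. 209. 281.] 174 [542. -88.  36.] [14. 51.]
vial 0.52 [234. 259. 245. 286.] 248 [ 482. -131.   31.] [ 4. 51.]
knob_grip 0.94 [221. 179. 317. 248.] 3497 [ 565. -318.   34.] [ 26. 121.]
empty_cup 0.56 [219. 179. 313. 248.] 3628 [ 566. -320.   34.] [  3. 120.]
{'time_s': 0.4, 'joint_pos': array([-1.15201508e+00,  4.23236684e-01,  1.62999604e+00, -2.62554007e-05,
        1.08865149e+00, -1.90110968e-02]), 'joint_velocities': array([ 1.28229909e-03, -2.96880814e-03, -1.24526861e-03,  1.44912923e-03,
        6.99147511e-05, -6.31877072e-04]), 'joint_torque': array([-4.55802656e-04, -5.56762683e+01, -2.81737518e+01, -5.26707288e-05,
        3.03868001e-03, -5.40541606e-06]), 'tcp_pos': array([ 264.93317559, -565.95979204,  231.1958582 ]), 'ee_rot': array([-3.14130070e+00,  1.77119933e-05,  4.37804528e-01]), 'force': array([1.25434196, 0.02428391, 0.28605639]), 'wrist_torque': array([-0.01006454,  0.03845122,  0.02786522]), 'grasp_force': 0.0, 'grip_width': 85.63308041981787}
```

```bash
python3 - <<'E'
import cv2
a=cv2.imread("pics/top0.png")[100:300,120:400]; cv2.imwrite("pics/top0c.png",cv2.resize(a,(784,560),interpolation=cv2.INTER_CUBIC))
a=cv2.imread("pics/scene0.png")[160:320,150:374]; cv2.imwrite("pics/scene0c.png",cv2.resize(a,(784,560),interpolation=cv2.INTER_CUBIC))
E
```

```text
(no output)
```

View pics/top0c.png

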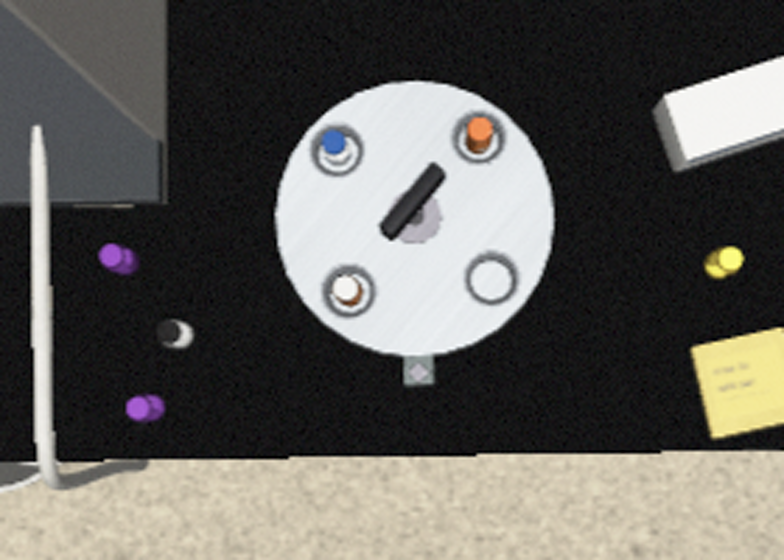

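View pics/scene0c.png

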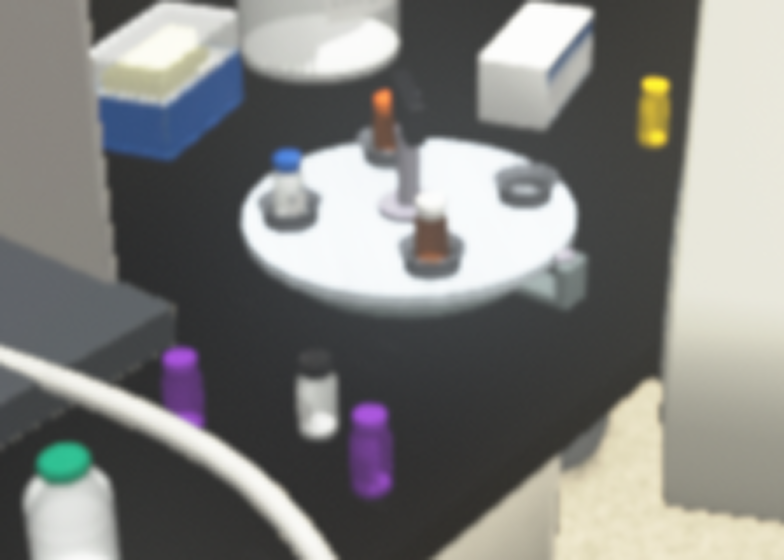

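The top view (crop ×2.8, offset 120,100) shows the carousel centred near (415,217). The empty cup is at (492,280), the pointer at (418,372), and the black-capped vial at (172,333) between two purple decoys. A pale hose or arc lies at left (40,130–490), and a dark box is at upper left. The scene view agrees, with the vial at (317,395).

```bash
cat >> h.py <<'E'
from scipy.optimize import least_squares
def fitc(P,r=None):
    f=(lambda s:np.hypot(P[:,0]-s[0],P[:,1]-s[1])-(r or s[2]))
    s=least_squares(f,[*np.mean(P[:,:2],0),r or 20],loss="soft_l1").x
    return np.round(s,1)
E
python3 - <<'E'
from h import *
p=arm.get_image("top");X=cloud(p); d=arm.trace(p,"knob_grip")[0]
m=d["mask"]; Z=X[...,2]
disc=(m&(Z>20)&(Z<40)).astype(np.uint8); disc=cv2.morphologyEx((m&(Z>18)).astype(np.uint8),cv2.MORPH_CLOSE,np.ones((9,9)))
cs=max(cv2.findContours(disc,0,cv2.CHAIN_APPROX_NONE)[0],key=len)[:,0]
f=210/np.tan(np.radians(p["vfov"])/2);R=np.array(p["R"]);t=np.array(p["t"])
def at(u,v,z):
    r=R.T@np.array([(u-p["cx"])/f,(v-p["cy"])/f,1]); c=-R.T@t; return c+r*(z-c[2])/r[2]
zt=np.nanmedian(Z[m]); B=np.array([at(u,v,zt) for u,v in cs]); print("axis",zt,fitc(B))
K=X[m&(Z>105)]; print("knob",K.mean(0),len(K)); 
q=K[:,:2]-K[:,:2].mean(0); w,v=np.linalg.eigh(q.T@q); print("bar dir",np.degrees(np.arctan2(v[1,1],v[0,1]))%180, cv2.minAreaRect(K[:,:2].astype(np.float32)))
E_=X[175:225,275:320].reshape(-1,3); im=p["image"][175:225,275:320].reshape(-1,3).astype(int)
k=(E_[:,2]>42)&(E_[:,2]<54); print("cup rim",fitc(E_[k]),k.sum(),"disc z",zt)
k=X[210:230,172:195].reshape(-1,3); k=k[k[:,2]>40]; print("vial cap",k.mean(0),len(k))
k=X[225:240,260:278].reshape(-1,3); k=k[k[:,2]>30]; print("pointer",k.mean(0),np.ptp(k,axis=0))
# everything tall in the region
g=(Z>60)&(X[...,0]<900)
n,l,st,c=cv2.connectedComponentsWithStats(g.astype(np.uint8))
for i in range(1,n):
    if st[i,4]>20:
        Q=X[l==i]; print("tall",np.round(Q.min(0)),np.round(Q.max(0)),st[i,4])
s=arm.get_image("scene");Y=cloud(s);d=arm.trace(s,"knob_grip")[0]["mask"]
K=Y[d&(Y[...,2]>95)];print("scene knob",K.mean(0),len(K))
a=Y[255:292,232:250].reshape(-1,3); k=a[(a[:,2]>5)&(a[:,2]<60)];print("scene vial",np.median(k,0),fitc(k,11))
E
```

```text
axis 32.754301606847825 [ 576.3 -329.7  109.4]
knob [ 575.89155942 -330.30536015  120.84785763] 236
bar dir 139.13623240989773 ((576.5236206054688, -329.684814453125), (14.210405349731445, 63.24503707885742), 48.89006042480469)
cup rim [ 524.3 -390.    19.6] 148 disc z 32.754301606847825
vial cap [ 486.49186583 -135.12738316   48.31510161] 59
pointer [ 454.82267098 -330.17995391   35.97184721] [27.13873413 38.09750044 13.79668308]
tall [ 605. -129.   60.] [900. -23. 649.] 17184
tall [ 790. -623.   60.] [ 899. -490.  238.] 4616
tall [ 823. -254.   60.] [ 896. -183.   99.] 552
tall [ 809. -445.   60.] [ 900. -312.   82.] 1784
tall [576. 156.  60.] [695. 260. 177.] 1518
tall [ 627. -392.   60.] [ 645. -373.   86.] 87
tall [ 619. -279.   62.] [ 639. -259.   85.] 87
tall [ 550. -354.   60.] [ 603. -306.  126.] 266
tall [476. 142.  60.] [533. 199. 120.] 738
tall [ 505. -288.   61.] [ 527. -267.   85.] 83
tall [474.  19.  60.] [511.  58.  85.] 242
tall [  98. -940.   60.] [ 337. -404.  630.] 16625
tall [144. -27. 249.] [185.  72. 371.] 313
tall [ 63. -31.  60.] [71. 31. 80.] 87
scene knob [ 568.86452295 -322.95742977  114.27621692] 175
scene vial [ 481.50360293 -131.03850099   31.435225  ] [ 487.8 -137.9   11. ]
```

```bash
python3 -m creep '[{"delta_pos":[0.95,-0.2,0],"rot":[0,0,0],"hand":100},{"delta_pos":[0.95,-0.2,0],"rot":[0,0,0],"hand":100},{"delta_pos":[0.95,-0.2,0],"rot":[0,0,0],"hand":100},{"delta_pos":[0.95,-0.2,0],"rot":[0,0,0],"hand":100},{"delta_pos":[0.95,-0.2,0],"rot":[0,0,0],"hand":100},{"delta_pos":[0.95,-0.2,0],"rot":[0,0,0],"hand":100},{"delta_pos":[0.95,-0.2,0],"rot":[0,0,0],"hand":100},{"delta_pos":[0.95,-0.2,0],"rot":[0,0,0],"hand":100},{"delta_pos":[0.95,-0.2,0],"rot":[0,0,0],"hand":100},{"delta_pos":[0.95,-0.2,0],"rot":[0,0,0],"hand":100}]' 60
python3 -m creep '[{"delta_pos":[0,0,0],"rot":[0,0,-0.95],"hand":100},{"delta_pos":[0,0,0],"rot":[0,0,-0.95],"hand":100},{"delta_pos":[0,0,0],"rot":[0,0,-0.95],"hand":100},{"delta_pos":[0,0,0],"rot":[0,0,-0.95],"hand":100},{"delta_pos":[0,0,0],"rot":[0,0,-0.95],"hand":100},{"delta_pos":[0,0,0],"rot":[0,0,-0.95],"hand":100},{"delta_pos":[0,0,0],"rot":[0,0,-0.95],"hand":100},{"delta_pos":[0,0,0],"rot":[0,0,-0.95],"hand":100}]'
python3 -m creep '[{"delta_pos":[0,0,0],"rot":[0,0,-0.95],"hand":100},{"delta_pos":[0,0,0],"rot":[0,0,-0.95],"hand":100},{"delta_pos":[0,0,0],"rot":[0,0,-0.95],"hand":100},{"delta_pos":[0,0,0],"rot":[0,0,-0.95],"hand":100},{"delta_pos":[0,0,0],"rot":[0,0,-0.95],"hand":100},{"delta_pos":[0,0,0],"rot":[0,0,-0.95],"hand":100},{"delta_pos":[0,0,0],"rot":[0,0,-0.95],"hand":100},{"delta_pos":[0,0,0],"rot":[0,0,0],"hand":100}]'
```

```text
time_s: 1.85
tcp_pos: [576.2, -331.6, 231.4]
ee_rot: [3.141, -0.0, 0.438]
force: [1.3, -0.7, -0.6]
grip_width: 85.6
grasp_force: 0.0
time_s: 2.85
tcp_pos: [575.2, -332.5, 231.3]
ee_rot: [3.142, 0.0, 1.503]
force: [0.1, 0.5, 0.3]
grip_width: 85.5
grasp_force: 0.0
time_s: 3.85
tcp_pos: [575.2, -332.5, 231.3]
ee_rot: [-3.142, -0.0, 2.426]
force: [0.9, 0.3, 0.3]
grip_width: 85.6
grasp_force: 0.0
```

```bash
python3 -m creep '[{"delta_pos":[0.02,0.06,0.8],"rot":[0,0,0],"hand":100},{"delta_pos":[0,0,0.8],"rot":[0,0,0],"hand":100},{"delta_pos":[0,0,0.8],"rot":[0,0,0],"hand":100},{"delta_pos":[0,0,0.6],"rot":[0,0,0],"hand":100},{"delta_pos":[0,0,0.5],"rot":[0,0,0],"hand":100},{"delta_pos":[0,0,0],"rot":[0,0,0],"hand":50},{"delta_pos":[0,0,0],"rot":[0,0,0],"hand":0},{"delta_pos":[0,0,0],"rot":[0,0,0],"hand":0},{"delta_pos":[0,0,0],"rot":[0,0,0],"hand":0},{"delta_pos":[0,0,0],"rot":[0,0,0],"hand":0}]' 40
python3 -m creep '[{"delta_pos":[0,0,0],"rot":[0,0,0],"hand":0},{"delta_pos":[0,0,0],"rot":[0,0,0],"hand":0},{"delta_pos":[0,0,0],"rot":[0,0,0],"hand":0},{"delta_pos":[0,0,0],"rot":[0,0,0],"hand":0}]'
```

```text
time_s: 5.1
tcp_pos: [576.3, -330.9, 92.4]
ee_rot: [-3.141, 0.001, 2.428]
force: [-2.7, -2.2, 5.9]
grip_width: 13.1
grasp_force: 44.2
time_s: 5.6
tcp_pos: [576.3, -330.9, 92.3]
ee_rot: [-3.141, 0.001, 2.428]
force: [-3.3, -2.0, 6.6]
grip_width: 13.4
grasp_force: 44.2
```

```bash
python3 -m creep '[{"delta_pos":[0,0,0],"rot":[0,0,0.3],"hand":0},{"delta_pos":[0,0,0],"rot":[0,0,0.55],"hand":0},{"delta_pos":[0,0,0],"rot":[0,0,0.55],"hand":0},{"delta_pos":[0,0,0],"rot":[0,0,0.55],"hand":0},{"delta_pos":[0,0,0],"rot":[0,0,0.55],"hand":0},{"delta_pos":[0,0,0],"rot":[0,0,0.55],"hand":0},{"delta_pos":[0,0,0],"rot":[0,0,0.55],"hand":0},{"delta_pos":[0,0,0],"rot":[0,0,0.55],"hand":0},{"delta_pos":[0,0,0],"rot":[0,0,0.55],"hand":0},{"delta_pos":[0,0,0],"rot":[0,0,0.55],"hand":0}]'
python3 -m creep '[{"delta_pos":[0,0,0],"rot":[0,0,0.4],"hand":0},{"delta_pos":[0,0,0],"rot":[0,0,0.3],"hand":0},{"delta_pos":[0,0,0],"rot":[0,0,0.2],"hand":0},{"delta_pos":[0,0,0],"rot":[0,0,0],"hand":0},{"delta_pos":[0,0,0],"rot":[0,0,0],"hand":0},{"delta_pos":[0,0,0],"rot":[0,0,0],"hand":0}]'
```

```text
time_s: 6.85
tcp_pos: [576.8, -330.6, 92.4]
ee_rot: [3.14, 0.001, 1.692]
force: [-0.3, -1.2, 5.9]
grip_width: 13.1
grasp_force: 44.1
time_s: 7.6
tcp_pos: [576.9, -330.6, 92.4]
ee_rot: [3.14, 0.001, 1.569]
force: [-0.7, -1.2, 5.1]
grip_width: 13.4
grasp_force: 44.2
```

Release, rise, and look, with the vial and hose measured again.

```bash
python3 -m creep '[{"delta_pos":[0,0,0],"rot":[0,0,0],"hand":100},{"delta_pos":[0,0,0],"rot":[0,0,0],"hand":100},{"delta_pos":[0,0,0],"rot":[0,0,0],"hand":100},{"delta_pos":[0,0,0],"rot":[0,0,0],"hand":100},{"delta_pos":[0,0,-0.9],"rot":[0,0,0],"hand":100},{"delta_pos":[0,0,-0.9],"rot":[0,0,0],"hand":100},{"delta_pos":[0,0,-0.9],"rot":[0,0,0],"hand":100},{"delta_pos":[0,0,-0.9],"rot":[0,0,0],"hand":100}]'
python3 - <<'E'
from h import *
p=arm.get_image("top");X=cloud(p);save(p,"top1.png");Z=X[...,2]
a=p["image"][100:300,100:380,::-1]; cv2.imwrite("pics/top1c.png",cv2.resize(a,(784,560),interpolation=cv2.INTER_CUBIC))
Q=X[170:245,220:300].reshape(-1,3);k=Q[(Q[:,2]>42)&(Q[:,2]<54)&(abs(Q[:,0]-496)<27)&(abs(Q[:,1]+330)<35)]
print("cup",fitc(k) if len(k)>10 else 0,len(k))
for v in range(145,270,15): print("hose",v,np.round(X[v,131:138].tolist()).astype(int).tolist()[::3])
k=X[210:230,172:195].reshape(-1,3); k=k[k[:,2]>44]; print("vial cap",k.mean(0),fitc(k),(k.max(0)+k.min(0))/2,np.ptp(k,axis=0))
s=arm.get_image("scene");Y=cloud(s);b=s["image"][160:320,150:374,::-1];cv2.imwrite("pics/scene1c.png",cv2.resize(b,(784,560)))
a=Y[175:260,210:330].reshape(-1,3);k=a[(a[:,2]>43)&(a[:,2]<53)&(abs(a[:,0]-496)<27)&(abs(a[:,1]+330)<35)];print("cup scene",fitc(k) if len(k)>10 else 0,len(k))
E
```

```text
time_s: 8.6
tcp_pos: [576.1, -330.0, 236.4]
ee_rot: [-3.141, -0.0, 1.569]
force: [-0.6, -0.1, -1.0]
grip_width: 85.1
grasp_force: 0.0
cup [ 496.5 -329.6   19.6] 118
hose 145 [[516, -225, 632], [516, -227, 632], [516, -230, 633]]
hose 160 [[502, -227, 638], [503, -228, 636], [503, -231, 635]]
hose 175 [[489, -227, 637], [490, -228, 634], [491, -228, 628]]
hose 190 [[475, -231, 649], [475, -234, 651], [475, -236, 652]]
hose 205 [[461, -236, 664], [461, -238, 663], [461, -240, 664]]
hose 220 [[449, -239, 674], [449, -241, 674], [449, -243, 673]]
hose 235 [[437, -242, 682], [437, -244, 682], [437, -246, 679]]
hose 250 [[426, -245, 690], [426, -246, 686], [426, -248, 687]]
hose 265 [[416, -246, 695], [416, -248, 693], [416, -250, 692]]
vial cap [ 449.57162061 -275.01191685  656.28234648] [ 449.7 -275.     6.4] [ 449.72979577 -274.90096919  656.04400397] [15.98584062 17.02202477 19.65334839]
cup scene [ 496.3 -332.    19.7] 119
```

View pics/top1c.png

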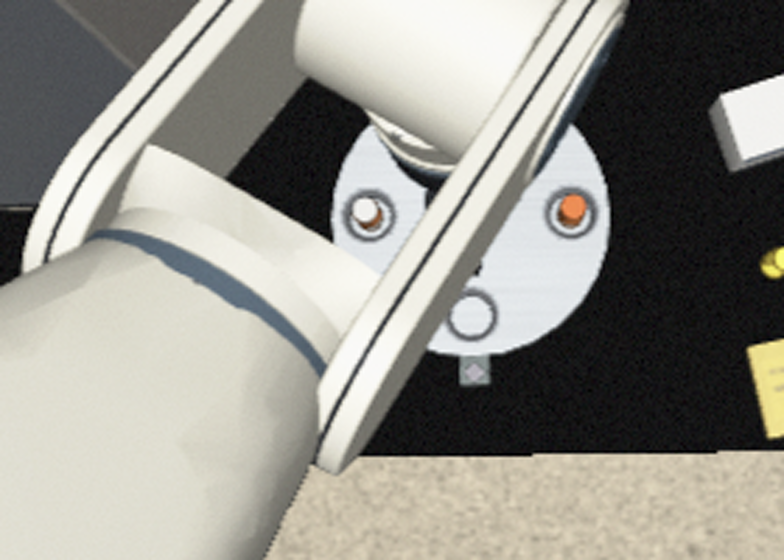

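View pics/scene1c.png

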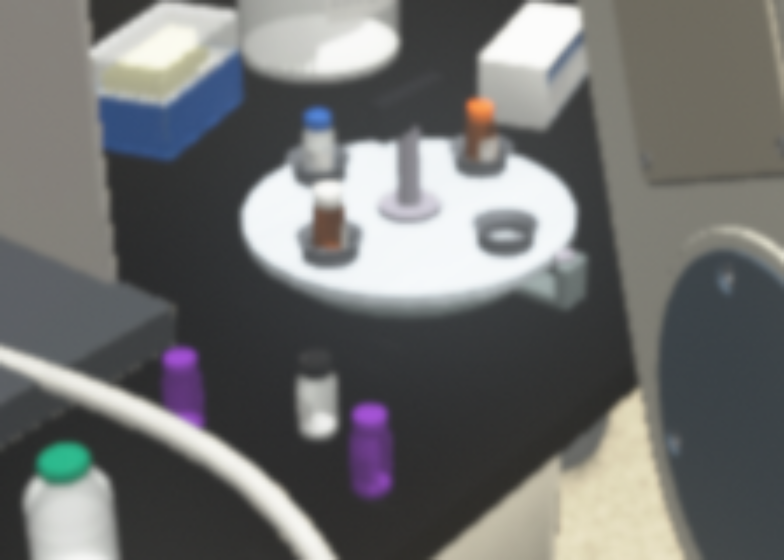

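Both views show the empty cup at the pointer (top crop (472,315), pointer (474,370)). The vial is still at scene crop (317,395) between the purple decoys. Next I check the height of the pale arc and refine the vial position.

```bash
python3 - <<'E'
from h import *
s=arm.get_image("scene");Y=cloud(s)
for u,v in((10,355),(100,382),(180,423),(240,465),(290,520),(310,550)): 
    u=150+u/3.5;v=160+v/3.5; print("hose",np.round(Y[int(v),int(u)]))
a=Y[258:288,233:248].reshape(-1,3)
k=a[(a[:,2]>5)&(a[:,2]<35)]; k=k[np.hypot(k[:,0]-487,k[:,1]+136)<20]
print("body",fitc(k,11),fitc(k),len(k))
k=a[(a[:,2]>46)];print("captop",k.mean(0),(k.max(0)+k.min(0))/2,np.ptp(k,axis=0),len(k))
t=cv2.imread("pics/top0.png")
E
```

```text
hose [623. -33.  53.]
hose [558. -42.  55.]
hose [494. -40.  58.]
hose [448. -37.  53.]
hose [411. -32.  38.]
hose [395. -29.  28.]
body [ 487.3 -137.7   11. ] [ 486.9 -137.2   10.5] 140
captop [ 485.59897965 -135.92370375   49.46834029] [ 486.40345723 -136.95018055   49.39217936] [19.26077613 19.93991217  5.46270018] 53
```

```bash
python3 -m creep '[{"delta_pos":[0.8,-0.37,0],"rot":[0,0,0],"hand":100},{"delta_pos":[0.81,-0.37,0],"rot":[0,0,0],"hand":65},{"delta_pos":[0.81,-0.37,0],"rot":[0,0,0],"hand":65},{"delta_pos":[0.81,-0.37,0],"rot":[0,0,0],"hand":65},{"delta_pos":[0.81,-0.37,0],"rot":[0,0,0],"hand":65},{"delta_pos":[0.8,-0.37,0],"rot":[0,0,0],"hand":65}]'
python3 -m creep '[{"delta_pos":[0,0,0],"rot":[0,0,0.98],"hand":65},{"delta_pos":[0,0,0],"rot":[0,0,1],"hand":65},{"delta_pos":[0,0,0],"rot":[0,0,1],"hand":65},{"delta_pos":[0,0,0],"rot":[0,0,1],"hand":65},{"delta_pos":[0,0,0],"rot":[0,0,1],"hand":65},{"delta_pos":[0,0,0],"rot":[0,0,1],"hand":65},{"delta_pos":[0,0,0],"rot":[0,0,1],"hand":65},{"delta_pos":[0,0,0],"rot":[0,0,1],"hand":65},{"delta_pos":[0,0,0],"rot":[0,0,1],"hand":65},{"delta_pos":[0,0,0],"rot":[0,0,1],"hand":65}]'
python3 -m creep '[{"delta_pos":[0,0,0.9],"rot":[0,0,0],"hand":65},{"delta_pos":[0,0,0.9],"rot":[0,0,0],"hand":65},{"delta_pos":[0,0,0.9],"rot":[0,0,0],"hand":65},{"delta_pos":[0,0,0.5],"rot":[0,0,0],"hand":65},{"delta_pos":[0,0,0],"rot":[0,0,0],"hand":65}]'
```

```text
time_s: 9.5
tcp_pos: [486.4, -135.1, 234.0]
ee_rot: [-3.139, -0.001, 1.569]
force: [0.7, -0.4, -0.5]
grip_width: 55.5
grasp_force: 0.0
time_s: 10.75
tcp_pos: [486.9, -136.1, 234.0]
ee_rot: [-3.14, 0.002, 0.171]
force: [-1.1, -0.9, 0.6]
grip_width: 55.3
grasp_force: 0.0
time_s: 11.38
tcp_pos: [485.7, -135.7, 105.0]
ee_rot: [-3.139, 0.005, 0.175]
force: [-0.4, 0.6, -0.1]
grip_width: 55.7
grasp_force: 0.0
```

```bash
python3 -m creep '[{"delta_pos":[0.02,0,0.6],"rot":[0,0,0],"hand":65},{"delta_pos":[0,0,0.6],"rot":[0,0,0],"hand":65},{"delta_pos":[0,0,0.5],"rot":[0,0,0],"hand":65},{"delta_pos":[0,0,0.35],"rot":[0,0,0],"hand":65},{"delta_pos":[0,0,0],"rot":[0,0,0],"hand":65},{"delta_pos":[0,0,0],"rot":[0,0,0],"hand":35},{"delta_pos":[0,0,0],"rot":[0,0,0],"hand":0},{"delta_pos":[0,0,0],"rot":[0,0,0],"hand":0},{"delta_pos":[0,0,0],"rot":[0,0,0],"hand":0},{"delta_pos":[0,0,0],"rot":[0,0,0],"hand":0}]' 25
python3 -m creep '[{"delta_pos":[0,0,0],"rot":[0,0,0],"hand":0},{"delta_pos":[0,0,0],"rot":[0,0,0],"hand":0}]'
```

```text
time_s: 12.62
tcp_pos: [489.2, -136.4, 26.0]
ee_rot: [3.141, -0.001, 0.175]
force: [-0.3, 1.0, 6.0]
grip_width: 20.3
grasp_force: 24.9
time_s: 12.88
tcp_pos: [489.2, -136.4, 26.0]
ee_rot: [3.141, -0.001, 0.175]
force: [0.1, -0.4, 6.1]
grip_width: 20.8
grasp_force: 24.9
```

```bash
python3 -m creep '[{"delta_pos":[0,0,-0.4],"rot":[0,0,0],"hand":0},{"delta_pos":[0,0,-0.8],"rot":[0,0,0],"hand":0},{"delta_pos":[0,0,-0.8],"rot":[0,0,0],"hand":0},{"delta_pos":[0,0,-0.8],"rot":[0,0,0],"hand":0},{"delta_pos":[0,0,-0.4],"rot":[0,0,0],"hand":0},{"delta_pos":[0,0,0],"rot":[0,0,0],"hand":0},{"delta_pos":[0,0,0],"rot":[0,0,0],"hand":0}]'
python3 - <<'E'
from h import *
s=arm.get_image("scene");b=s["image"][150:310,150:374,::-1];cv2.imwrite("pics/scene2c.png",cv2.resize(b,(784,560)))
Y=cloud(s)
k=Y.reshape(-1,3);tc=arm.observe()["tcp_pos"];k=k[(np.hypot(k[:,0]-tc[0],k[:,1]-tc[1])<18)]
for z in range(int(tc[2])-40,int(tc[2])+30,8):
    q=k[(k[:,2]>z)&(k[:,2]<z+8)]; print(z,len(q),np.round(q.mean(0),1) if len(q) else 0, fitc(q,11) if len(q)>5 else 0)
E
```

```text
time_s: 13.75
tcp_pos: [487.9, -136.0, 152.5]
ee_rot: [-3.141, 0.001, 0.175]
force: [0.0, 0.5, 0.4]
grip_width: 20.9
grasp_force: 24.5
112 0 0 0
120 0 0 0
128 39 [ 479.8 -131.4  132.9] [ 485.7 -137.6   11. ]
136 45 [ 479.7 -131.8  140.1] [ 486.  -137.7   11. ]
144 41 [ 479.3 -131.8  147.7] [ 486.3 -137.4   11. ]
152 41 [ 479.3 -131.4  156.1] [ 486.  -132.6   11. ]
160 45 [ 477.8 -136.4  163.9] [ 485.7 -137.    11. ]
168 42 [ 478.5 -136.7  172.2] [ 486.1 -137.4   11. ]
176 54 [ 482.3 -141.5  179.3] [ 485.2 -137.7   11. ]
```

View pics/scene2c.png

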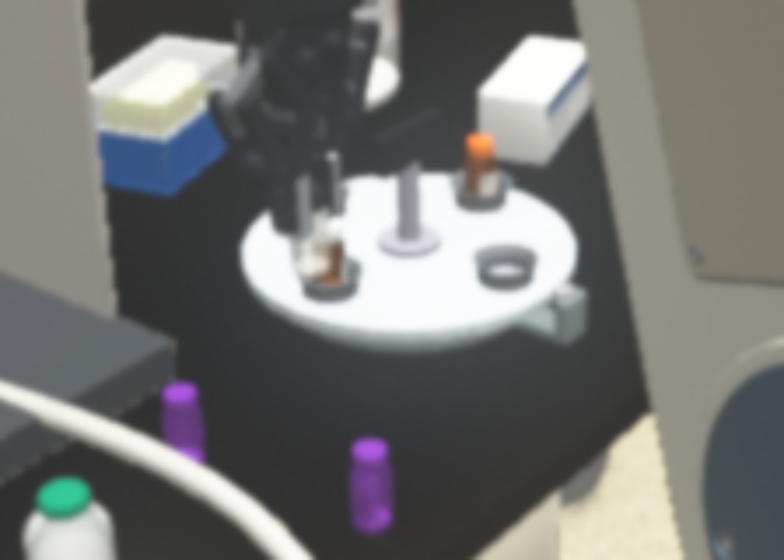

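The vial is held upright between the fingers (crop (315,235)), nothing is left at its bench spot, and the decoys are untouched. The cup is still at the pointer (507,268). Next, carry it over.

```bash
python3 -m creep '[{"delta_pos":[-0.06,0.4,0],"rot":[0,0,0],"hand":0},{"delta_pos":[-0.08,0.7,0],"rot":[0,0,0],"hand":0},{"delta_pos":[-0.08,0.7,0],"rot":[0,0,0],"hand":0},{"delta_pos":[-0.08,0.7,0],"rot":[0,0,0],"hand":0},{"delta_pos":[-0.08,0.7,0],"rot":[0,0,0],"hand":0},{"delta_pos":[-0.08,0.7,0],"rot":[0,0,0],"hand":0},{"delta_pos":[-0.08,0.5,0],"rot":[0,0,0],"hand":0},{"delta_pos":[-0.06,0.4,0],"rot":[0,0,0],"hand":0},{"delta_pos":[0,0,0],"rot":[0,0,0],"hand":0},{"delta_pos":[0,0,0],"rot":[0,0,0],"hand":0}]'
```

```text
time_s: 15.05
tcp_pos: [498.2, -328.8, 153.1]
ee_rot: [-3.141, 0.0, 0.175]
force: [0.4, -0.9, 0.7]
grip_width: 20.9
grasp_force: 24.6
```

```bash
python3 -m creep '[{"delta_pos":[0,0.04,0.5],"rot":[0,0,0],"hand":0},{"delta_pos":[0,0,0.5],"rot":[0,0,0],"hand":0},{"delta_pos":[0,0,0.5],"rot":[0,0,0],"hand":0},{"delta_pos":[0,0,0.3],"rot":[0,0,0],"hand":0},{"delta_pos":[0,0,0],"rot":[0,0,0],"hand":0},{"delta_pos":[0,0,0],"rot":[0,0,0],"hand":0}]'
python3 - <<'E'
from h import *
s=arm.get_image("scene");b=s["image"][190:270,230:342,::-1];cv2.imwrite("pics/scene3c.png",cv2.resize(b,(784,560),interpolation=cv2.INTER_CUBIC))
Y=cloud(s).reshape(-1,3)
k=Y[(Y[:,2]>55)&(Y[:,2]<78)&(np.hypot(Y[:,0]-497,Y[:,1]+331)<18)];print("vial",len(k),fitc(k,11))
k=Y[(Y[:,2]>42)&(Y[:,2]<51)&(np.hypot(Y[:,0]-497,Y[:,1]+331)<28)];print("rim",len(k),fitc(k,19.6))
E
```

```text
time_s: 15.8
tcp_pos: [499.1, -331.3, 81.6]
ee_rot: [3.141, -0.0, 0.175]
force: [0.1, -0.6, -0.1]
grip_width: 20.8
grasp_force: 24.6
vial 75 [ 497.5 -332.9   11. ]
rim 104 [ 496.2 -331.4   19.6]
```

View pics/scene3c.png

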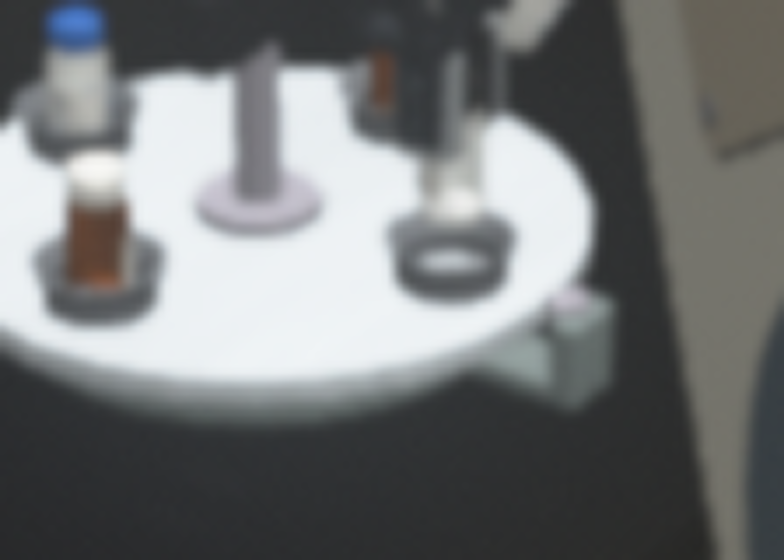

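The vial hangs just above the cup rim (crop (455,200) over (450,255)), about 1–2 mm off centre. I correct that and lower it.

```bash
python3 -m creep '[{"delta_pos":[-0.025,-0.04,0.1],"rot":[0,0,0],"hand":0},{"delta_pos":[0,0,0.15],"rot":[0,0,0],"hand":0},{"delta_pos":[0,0,0.15],"rot":[0,0,0],"hand":0},{"delta_pos":[0,0,0.12],"rot":[0,0,0],"hand":0},{"delta_pos":[0,0,0],"rot":[0,0,0],"hand":0},{"delta_pos":[0,0,0],"rot":[0,0,0],"hand":0}]'
```

```text
time_s: 16.6
tcp_pos: [497.5, -329.7, 60.5]
ee_rot: [3.142, -0.0, 0.175]
force: [0.0, -0.2, -0.3]
grip_width: 21.0
grasp_force: 24.6
```

```bash
python3 -m creep '[{"delta_pos":[0,0,0.05],"rot":[0,0,0],"hand":0},{"delta_pos":[0,0,0],"rot":[0,0,0],"hand":0},{"delta_pos":[0,0,0],"rot":[0,0,0],"hand":0}]'
```

```text
time_s: 16.98
tcp_pos: [497.5, -329.7, 58.6]
ee_rot: [3.142, -0.0, 0.175]
force: [-0.4, -0.5, -1.2]
grip_width: 20.6
grasp_force: 24.6
```

```bash
python3 -m creep '[{"delta_pos":[0,0,0.015],"rot":[0,0,0],"hand":0},{"delta_pos":[0,0,0],"rot":[0,0,0],"hand":27},{"delta_pos":[0,0,0],"rot":[0,0,0],"hand":32},{"delta_pos":[0,0,0],"rot":[0,0,0],"hand":40},{"delta_pos":[0,0,0],"rot":[0,0,0],"hand":55},{"delta_pos":[0,0,0],"rot":[0,0,0],"hand":55},{"delta_pos":[0,0,-0.4],"rot":[0,0,0],"hand":55},{"delta_pos":[0,0,-0.8],"rot":[0,0,0],"hand":55},{"delta_pos":[0,0,-0.9],"rot":[0,0,0],"hand":55},{"delta_pos":[0,0,-0.9],"rot":[0,0,0],"hand":55}]'
python3 -m creep '[{"delta_pos":[0,0,-0.5],"rot":[0,0,0],"hand":55},{"delta_pos":[0,0,0],"rot":[0,0,0],"hand":55},{"delta_pos":[0,0,0],"rot":[0,0,0],"hand":55}]'
python3 - <<'E'
from h import *
s=arm.get_image("scene");b=s["image"][190:270,230:342,::-1];cv2.imwrite("pics/scene4c.png",cv2.resize(b,(784,560),interpolation=cv2.INTER_CUBIC))
Y=cloud(s).reshape(-1,3)
for z in(52,60,68):
  k=Y[(Y[:,2]>z)&(Y[:,2]<z+8)&(np.hypot(Y[:,0]-497,Y[:,1]+331)<18)];print("vial",z,len(k),fitc(k,11))
k=Y[(Y[:,2]>52)&(np.hypot(Y[:,0]-497,Y[:,1]+331)<18)&(Y[:,2]<110)];print("top",k[:,2].max())
k=Y[(Y[:,2]>42)&(Y[:,2]<50)&(np.hypot(Y[:,0]-497,Y[:,1]+331)<28)];print("rim",len(k),fitc(k,19.6))
E
```

```text
time_s: 18.23
tcp_pos: [497.5, -329.7, 180.2]
ee_rot: [3.141, -0.001, 0.175]
force: [0.3, -0.1, 1.0]
grip_width: 47.1
grasp_force: 0.0
time_s: 18.6
tcp_pos: [497.0, -329.3, 197.6]
ee_rot: [-3.141, 0.0, 0.175]
force: [-0.6, -0.3, -0.3]
grip_width: 46.9
grasp_force: 0.0
vial 52 29 [ 495.7 -330.9   11. ]
vial 60 34 [ 495.8 -331.4   11. ]
vial 68 28 [ 496.9 -332.4   11. ]
top 83.37014600210098
rim 94 [ 497.3 -332.    19.6]
```

View pics/scene4c.png

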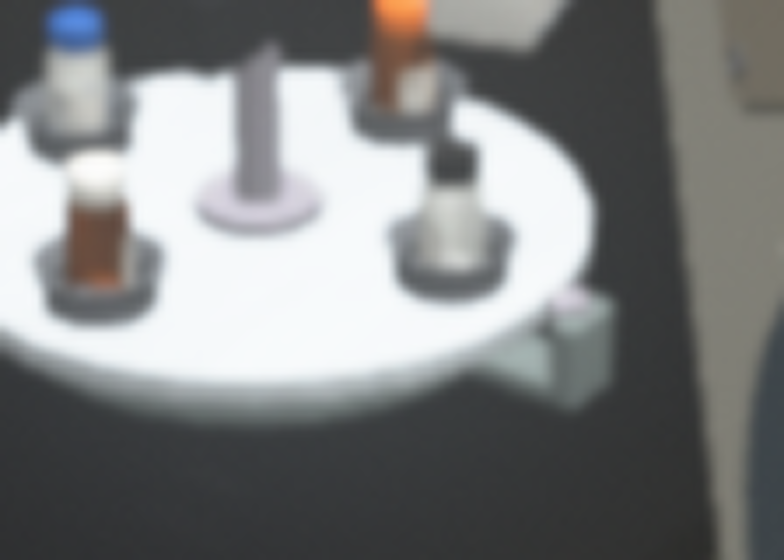

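The vial stands upright and centred in the cup at the pointer (crop (450,215)). The gripper is well clear, so I hand in.

```bash
python3 -c "
from plant import arm
print(arm.hand_in())"
```

```text
the job is handed in; nothing more can be done
None
```

I turned the carousel until its empty cup stood at the pointer, put the vial upright and centred in that cup, and handed the job in at about 19 s; the hand-in returned no verdict.

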